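Release the cam lock, push the reader drawer home, lock it again

ROBOT

A 6-joint arm with a two-finger parallel gripper is mounted at the origin on a cart in front of the work surface, level with it; the furniture and walls round the work are solid. World frame = base frame: x ahead of the robot, y to its left, z up, the work surface at z = 0. Lengths are in m, angles in degrees, forces in N, time in s.
With the tool pointing down it reaches from about 0.375 to 0.9 m from the base axis. Payload 3.1 kg.
Tool frame: the origin (TCP) lies at the very end of the fingers, on their centre line; the grasp point (between the pads) lies 19 mm behind it; z points along the fingers, y is the line along which they close (so a half turn about z gives the same grasp; the last joint's range is limited). The gripper opens to 87 mm and grips with 3 to 60 N. Pads are 19 mm wide; open, the fingers measure 117 mm over their backs; the gripper's body (75 mm by 190 mm) begins 51 mm behind the grasp point.
Start: joints at [-87.29, 30.224, 82.088, -0, 67.689, -10.227], TCP at [0.14, -0.609, 0.223] pointing down, gripper open.
Joint ranges: [-176.69, 176.69], [-43.24, 126.21], [12.49, 139.97], [-82, 262], [0, 151.66], [-163.58, 163.58]. Speed limits (degrees/s): [159.86, 159.86, 180, 180, 180, 180].

INTERFACE

Orientations are given as a 3x3 rotation matrix whose columns are the frame's x, y, z axes.
In Python, from rig import bot gives the robot as it stands.
- The arm moves only by the tool move_arm, never from a script. Its argument "increments" is a list of rows, each an object with "xyz": the shift along the tool's x, y, z in mm, a list of three; "roll": the turn about the tool's z in rad; "grip": the opening in per cent of the stroke, from 0 (shut) to 100 (fully open). A call has 1 to 5 rows; each row shifts and turns the commanded pose from where the row before left it, along the tool's axes as they then stand; what a row does not reach is not made up. A row lasts 1/12 s, in which the tool goes at most 41.7 mm and 7.16 degrees, less where a joint would pass 70% of its speed; a pose out of reach is approached as far as the arm can. A call is refused whole if a number of a shift passes 41.7 or a number of a turn 0.125, either way. A call with a gripper value outside its range is refused whole. The fingers move at their own pace and stop on an object; the grip force is fixed at half the most. Time passes only in rows, so rows that do not move let the fingers close. It gives the time, the measured TCP pose, the force, the opening and the grip force at its end, in the units of the state.
- bot.read_state(): the state, without advancing time (a new reading comes with each control period).
- bot.capture(name): name is "scene" or "top" or "wrist"; returns (picture, depth): 420x560x3 uint8, red, green, blue; 420x560 float32, m along the optical axis (not along the pixel's ray), 0 where there is no reading.
- bot.camera_model(name): a dict with "intrinsics" (3x3 intrinsics, pixels), "rvec" (rotation vector, rad) and "tvec" (3), from world to camera coordinates, as OpenCV has them; the wrist camera has in their place "tool_from_camera" (4x4, takes a point from camera to tool coordinates, whose origin is the TCP and whose axes are the flange's). Camera axes: x right, y down, z forward; pixel columns grow to the right and rows downward; lengths in m; the calibration is good to about 2 mm. A picture is of the moment at which its call begins: read the wrist's pose just before it. camera_model takes no time and is no camera call.
- bot.hand_in(): hands the job in; it is judged then, once.
Trained networks look in the newest picture that a camera, given by its name, has taken for a name from the list of things; names that differ only in an ending like _2 or _b are one class to them, and where a whole thing is asked for, a point or a joint stands for the part that bears it (a point fixed in the world has none). Each returns a list of dicts, best first, with "conf" (0 to 1); they miss things now and then, are a little off and sometimes report something else, mostly with a low value. They report only what shows in the picture. A call takes as long as a camera call.
- bot.spot_in(label, camera): "at" ([x, y, z] in m, in the coordinates of the camera as it stood for that picture, good to about 4 mm: the middle of the surface that is visible of it).
- bot.trace(label, camera): "mask" (420x560 bool, what is visible of it).
The state is a dict: "time_s": time; "joint_positions": joint angles; "qvel": joint speeds; "tau": joint torques, N m; "position": TCP position; "tcp_rot": TCP orientation; "force": force on the tool from outside, world axes, zero at the start; "moment": the same for the moment, N m; "opening": opening from 0.0 (shut) to 1.0 (fully open); "grasp_force": force on a finger pad.
Only numpy, scipy, OpenCV 4.12 (cv2) and the standard library are available. Lean on these libraries where they do the work, as an engineer would, in place of code of your own. Each camera call takes 0.05 s, during which the arm holds its last target. There are 200 camera calls.

TASK

The drawer of the small plate reader is held in its drawn-out position by an eccentric cam lock. Push the cam's lever with a fingertip all the way round to its other stop, so that the low side of the cam faces the drawer, push the drawer by its upright end plate fully home into the reader, then push the lever all the way back so that the cam locks the drawer in. Only push, with closed fingers or the outside of a finger: take nothing between the fingers, lift nothing, do not touch the well plate lying in the drawer, and leave the vials, the dropper bottle and the petri dish where they stand.

Things in the scene. Friction and masses are not known exactly. Their poses are not given: they have to be found in the camera images.
- reader: Plate reader, fixed: grey bed 245 x 210 mm, white head over its far end. Origin on the worktop; x = the way the drawer goes in (away from the robot), y left, z up. In this frame, mm: bed x -125..120, y -128..82, top z 12; head x 13..119, y -75..75, roof top z 62, underside 50, open to the front; optics cover to z 74 (x 59..111, y -37..57). Place varies 6 x 9 cm, yaw +-0.25 rad.
- drawer (a joint): Travel of the aluminium drawer, m, along the reader's +x: 0 drawn out, 0.100 home at its stop. Starts 0 to 0.003. 2 N friction, stays where left. With the cam at its high point it is blocked at about 0.012 (once home, it cannot come back over 4 mm). Tray 130 x 136 mm, top z 20, nest corners to z 27; steel follower bar (52 mm long, z 14..26) on its right side, outer edge 14 mm from the cam pivot.
- push_plate (a point): Centre of the outer (-x, robot side) face of the drawer's upright end plate; moves with the drawer. The end plate is 84 mm wide (y), 6 mm thick, z 17 to 54 mm above the worktop; this point is at z 36, in the reader's frame at x = -0.118 + drawer, y = 0. Push it along the reader's +x. The bed reaches 7 mm behind it when the drawer is out.
- cam_lock (a joint): Cam angle, rad, growing anticlockwise from above; stops at 0 and 2.53. 0: high point faces the drawer (locked); 2.53: low side faces it (released). The drawer passes only above 2.1; it turns back to 0 freely only with the drawer out or home (in between the follower bar is in its way). Starts 0 to 0.3. Stiff, 0.18 N m (about 3 N at the grip); stays where left.
- cam_pivot (a point): Vertical axis on which the cam and its lever turn, at z 30 mm, on the bed to the right of the drawer (reader frame x -34, y -98 mm). The cam is a steel disc, radius 18 mm, z 14..26, mounted 8 mm off its centre. Not far to the right of it a tall fixed stereo microscope stands over the worktop (roughly world x above 0.42, y -0.15 to -0.35 m): bring the arm round on the robot's side of it.
- lever_grip (a point): Middle (z 62 mm) of the upright black cylindrical grip at the end of the cam lever: 18 mm diameter, z 44 to 80, 58 mm from the pivot; moves with the lever. Steel arm below it 14 mm wide, z 33..41. From the pivot it stands at angle 3.229 + cam_lock rad, anticlockwise from the reader's +x: locked it points to the robot, released it points forward and right; it swings round by the right (-y) side.
- plate_nest (a point): Centre of the plate nest on the drawer's tray floor (z 20 mm), axes as the reader's; moves with the drawer.
- well_plate: Clear lidded well plate, 84 x 126 x 15 mm, loose in the drawer's nest with 1 to 2 mm of play; origin at the centre of its underside, top at 35 mm above the worktop. It rides along with the drawer and must not be touched or lifted.
- vial_lime: Bystander: vial with a lime cap, 29 mm across, 66 mm tall, standing left of the drawer; origin under its centre.
- dropper_amber: Bystander: amber dropper bottle with a black cap, 33 mm across, 69 mm tall, standing left of the reading head; origin under its centre.
- vial_clear: Bystander: vial with a white cap, 29 mm across, 62 mm tall, standing to the right on the robot's side of the reader; origin under its centre.
- petri_c: Bystander: petri dish 54 mm across, 13 mm high, lying to the right of the reader; origin under its centre.

How it is judged:
By the outcome, as a careful person would: the job done as asked, in the order asked, and still so for the second after the job is handed in, with the robot touching nothing.
It also fails if it takes over 61 s, if anything falls off the work surface, if the arm or the gripper's body presses on something with over 40 N, if the wrist force passes 120 N, or if a joint passes its speed limit or range.

## Working session

There is one attempt and no reset: what is moved stays moved. The work goes in short steps, Python scripts to look and compute and a tool call to move; the robot and the scene stay as the last step left them, time stands still between calls to the robot, and variables do not carry over. Pictures are saved under pics/ and viewed, at most 10 in all, crops included, and the job is handed in when it is done.

Besides the shell and the picture viewer there is one more tool, called by a JSON object that holds its "method" and its "body", one argument or row to a line. move_arm: Moves the arm, as the interface text tells. Its arguments: {"type":"object","properties":{"increments":{"type":"array"}},"required":["increments"]}

```bash
mkdir -p pics; ls; cat > h.py <<'E'
import numpy as np, cv2
from rig import bot
def toworld(cam,p):
    m=bot.camera_model(cam); p=np.array(p)
    if cam=="wrist":
        s=bot.read_state(); T=np.array(m["tool_from_camera"]); q=T[:3,:3]@p+T[:3,3]
        return np.array(s["tcp_rot"])@q+np.array(s["position"])
    R=cv2.Rodrigues(np.array(m["rvec"],float))[0]
    return R.T@(p-np.array(m["tvec"]).ravel())
def cloud(cam,d,mask):
    K=np.array(bot.camera_model(cam)["intrinsics"]); v,u=np.nonzero(mask&(d>0)); z=d[v,u]
    P=np.c_[(u-K[0,2])/K[0,0]*z,(v-K[1,2])/K[1,1]*z,z]
    return np.array([toworld(cam,p) for p in P])
E
python3 - <<'E'
from h import *
s=bot.read_state(); print(s["time_s"],np.round(s["tcp_rot"],3).tolist(),s["opening"])
ims=[]
for c in ["scene","top"]:
    im,d=bot.capture(c); np.savez(f"{c}.npz",im=im,d=d)
    cv2.imwrite(f"pics/{c}0.png",cv2.cvtColor(im,cv2.COLOR_RGB2BGR))
    for l in ["lever_grip","push_plate","reader","cam_pivot","plate_nest","well_plate","vial_clear","vial_lime","petri_c","dropper_amber"]:
        r=bot.spot_in(l,c)
        print(c,l,[(np.round(toworld(c,x["at"]),4).tolist(),round(x["conf"],2)) for x in r[:2]])
print(bot.read_state()["time_s"])
E
```

```text
pics
0.0 [[0.975, 0.224, -0.0], [0.224, -0.975, 0.002], [0.0, -0.002, -1.0]] 1.0033310371849167
scene lever_grip [([0.5267, 0.0426, 0.0425], 0.87)]
scene push_plate [([0.4731, 0.1524, 0.0238], 0.86)]
scene reader [([0.6026, 0.133, 0.0326], 0.76)]
scene cam_pivot [([0.6014, 0.1357, 0.0291], 0.59)]
scene plate_nest [([0.4733, 0.1514, 0.0313], 0.79), ([0.6698, -0.0803, 0.0074], 0.42)]
scene well_plate [([0.542, 0.147, 0.0335], 0.74), ([0.4886, 0.2587, 0.0509], 0.23)]
scene vial_clear [([0.6009, 0.1385, 0.0309], 0.69), ([0.4078, 0.0291, 0.0449], 0.59)]
scene vial_lime [([0.4878, 0.2613, 0.0504], 0.92)]
scene petri_c [([0.67, -0.08, 0.0058], 0.6)]
scene dropper_amber [([0.6133, 0.2512, 0.0467], 0.93)]
top lever_grip [([0.5325, 0.0406, 0.0446], 0.6)]
top push_plate [([0.4956, 0.1298, 0.0213], 0.58)]
top reader [([0.6084, 0.0962, 0.0267], 0.77)]
top cam_pivot [([0.6035, 0.0952, 0.0283], 0.64)]
top plate_nest [([0.4918, 0.1286, 0.0187], 0.7), ([0.6034, 0.0968, 0.0254], 0.36)]
top well_plate [([0.5458, 0.1337, 0.0343], 0.62)]
top vial_clear []
top vial_lime [([0.5003, 0.2478, 0.0651], 0.58)]
top petri_c []
top dropper_amber [([0.6246, 0.2385, 0.0624], 0.73)]
1.1
```

View pics/top0.png

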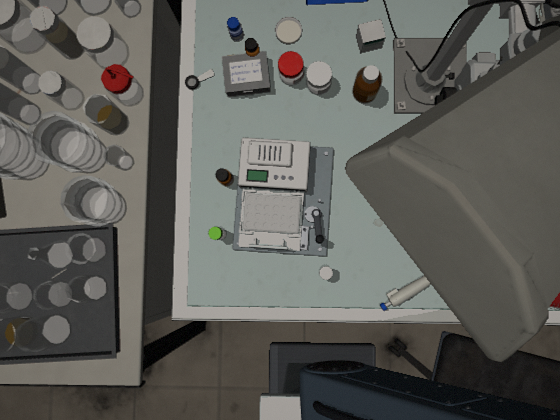

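View pics/scene0.png

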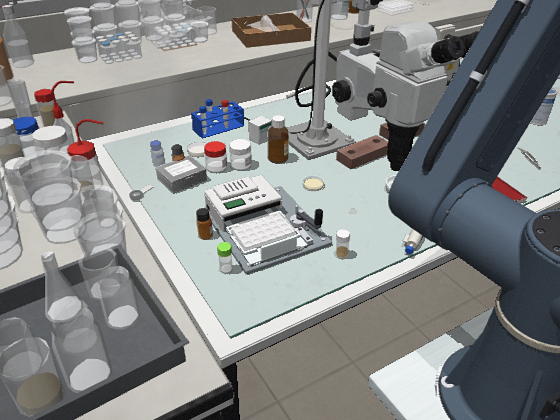

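```bash
python3 - <<'E'
from h import *
for c in ["top","scene"]:
    f=np.load(f"{c}.npz")
    for l in ["lever_grip","well_plate","push_plate"]:
        r=bot.trace(l,c)
        if not r: continue
        P=cloud(c,f["d"],r[0]["mask"]); 
        print(c,l,len(P),r[0]["conf"],np.round(np.percentile(P,[2,50,98],axis=0),3).tolist())
        if l=="lever_grip":
            Q=P[(P[:,2]>.07)]; print("griptop",len(Q),np.round(np.median(Q,0),4) if len(Q) else 0)
        if l=="well_plate":
            Q=P[(P[:,2]>.028)]; print(cv2.minAreaRect((Q[:,:2]*1000).astype(np.float32)))
# head roof in top
f=np.load("top.npz"); P=cloud("top",f["d"],np.ones((420,560),bool))
Q=P[(abs(P[:,2]-.062)<.004)&(P[:,0]>.5)&(P[:,0]<.85)&(abs(P[:,1]-.13)<.15)]
print(len(Q),cv2.minAreaRect((Q[:,:2]*1000).astype(np.float32)))
Q=P[(abs(P[:,2]-.012)<.003)&(P[:,0]>.4)&(P[:,0]<.85)&(abs(P[:,1]-.13)<.18)]
print(len(Q),cv2.minAreaRect((Q[:,:2]*1000).astype(np.float32)))
np.save("topcloud.npy",P)
E
```

```text
top lever_grip 368 0.59 [[0.482, 0.027, 0.017], [0.534, 0.039, 0.038], [0.561, 0.061, 0.08]]
griptop 56 [0.4879 0.0317 0.0777]
top well_plate 2149 0.83 [[0.507, 0.078, 0.025], [0.546, 0.136, 0.034], [0.587, 0.196, 0.038]]
((547.4033813476562, 136.97943115234375), (123.82937622070312, 83.27542877197266), 86.2486801147461)
top push_plate 1619 0.63 [[0.468, 0.06, 0.013], [0.495, 0.122, 0.02], [0.599, 0.205, 0.053]]
scene lever_grip 500 0.59 [[0.481, -0.026, -0.001], [0.53, 0.042, 0.037], [0.581, 0.067, 0.08]]
griptop 51 [0.4874 0.0367 0.0778]
scene well_plate 1643 0.61 [[0.505, 0.082, 0.022], [0.541, 0.145, 0.034], [0.59, 0.202, 0.038]]
((531.8101806640625, 143.01571655273438), (129.95346069335938, 118.54251861572266), 85.94273376464844)
scene push_plate 1011 0.62 [[0.467, 0.061, 0.017], [0.473, 0.147, 0.026], [0.516, 0.21, 0.054]]Traceback (most recent call last):
  File "<stdin>", line 14, in <module>
  File "h.py", line 13, in cloud
    return np.array([toworld(cam,p) for p in P])
                     ~~~~~~~^^^^^^^
  File "h.py", line 4, in toworld
    m=bot.camera_model(cam); p=np.array(p)
ValueError: time passes only in moves, steps and waits
```

The top picture shows the reader at about (235–333, 137–256), its white head at the far end. The lever grip is at (320, 238) pointing to the robot (locked), and the clear vial at (327, 272) is just behind it. Next I fit the reader's pose.

```bash
cat > h.py <<'E'
import numpy as np, cv2
from rig import bot
def T_wc(cam):
    m=bot.camera_model(cam)
    if cam=="wrist":
        s=bot.read_state(); T=np.array(m["tool_from_camera"]); R=np.array(s["tcp_rot"])
        return R@T[:3,:3], R@T[:3,3]+np.array(s["position"])
    R=cv2.Rodrigues(np.array(m["rvec"],float))[0]
    return R.T, -R.T@np.array(m["tvec"]).ravel()
def toworld(cam,p):
    R,t=T_wc(cam); return np.atleast_2d(p)@R.T+t
def cloud(cam,d,mask):
    K=np.array(bot.camera_model(cam)["intrinsics"]); v,u=np.nonzero(mask&(d>0)); z=d[v,u]
    return toworld(cam,np.c_[(u-K[0,2])/K[0,0]*z,(v-K[1,2])/K[1,1]*z,z])
E
python3 - <<'E'
from h import *
A={}
for c in ["top","scene"]:
    f=np.load(f"{c}.npz"); P=cloud(c,f["d"],np.ones((420,560),bool)); np.save(c+"cloud.npy",P)
    near=P[(P[:,0]>.4)&(P[:,0]<.85)&(P[:,1]>-.04)&(P[:,1]<.222)]
    for z,n in [(.062,"roof"),(.012,"bed"),(.074,"cover")]:
        Q=near[abs(near[:,2]-z)<(.004 if n!="bed" else .003)]
        print(c,n,len(Q),np.round(np.percentile(Q,[1,50,99],axis=0),3).tolist(),cv2.minAreaRect((Q[:,:2]*1000).astype(np.float32)))
    Q=near[(near[:,2]>.045)&(near[:,0]<.495)&(near[:,1]>.075)]
    print("endplate",len(Q),cv2.minAreaRect((Q[:,:2]*1000).astype(np.float32)))
    Q=P[(P[:,2]>.05)&(P[:,0]<.44)&(P[:,0]>.37)&(abs(P[:,1]-.02)<.04)]
    print("vial clear",len(Q),np.round(np.percentile(Q,[2,50,98],axis=0),3).tolist())
E
```

```text
top roof 2359 [[0.411, 0.01, 0.058], [0.636, 0.105, 0.061], [0.848, 0.204, 0.066]] ((626.99072265625, 107.43853759765625), (445.78277587890625, 200.94464111328125), 0.3884272277355194)
top bed 2212 [[0.458, 0.005, 0.009], [0.58, 0.043, 0.011], [0.828, 0.22, 0.015]] ((652.1353759765625, 110.95526123046875), (219.453125, 395.2161865234375), 89.58332061767578)
top cover 869 [[0.486, 0.029, 0.07], [0.669, 0.137, 0.073], [0.697, 0.184, 0.077]] ((666.6800537109375, 102.19429016113281), (167.5131378173828, 367.98687744140625), 87.74658966064453)
endplate 108 ((472.0946044921875, 141.8092041015625), (81.85814666748047, 5.892214298248291), 86.35607147216797)
vial clear 10333 [[0.396, -0.019, 0.969], [0.423, -0.004, 0.987], [0.439, 0.021, 1.003]]
scene roof 1456 [[0.408, 0.012, 0.058], [0.63, 0.119, 0.062], [0.847, 0.209, 0.066]] ((635.0664672851562, 98.28253173828125), (229.7666778564453, 443.42193603515625), 83.49254608154297)
scene bed 1746 [[0.412, 0.009, 0.009], [0.559, 0.096, 0.012], [0.844, 0.221, 0.015]] ((634.11181640625, 112.8985366821289), (259.3194580078125, 438.86309814453125), 83.33335876464844)
scene cover 540 [[0.482, 0.033, 0.07], [0.667, 0.142, 0.073], [0.697, 0.188, 0.077]] ((675.0524291992188, 91.34766387939453), (195.80384826660156, 362.165283203125), 78.91332244873047)
endplate 167 ((471.357177734375, 145.56683349609375), (81.0440902709961, 9.718401908874512), 87.609619140625)
vial clear 149 [[0.404, 0.009, 0.051], [0.415, 0.024, 0.061], [0.431, 0.036, 0.064]]
```

```bash
python3 - <<'E'
from h import *
for c in ["top","scene"]:
    print(c,"cam at",np.round(T_wc(c)[1],2))
    P=np.load(c+"cloud.npy"); P=P[(P[:,2]>.1)&(P[:,2]<1.1)]
    print("rows x .2...8 by .1 ; cols y .3..-.7 ; zmin/zmax cm")
    for x in np.arange(.1,.9,.1):
        r=[]
        for y in np.arange(.3,-.7,-.1):
            Q=P[(P[:,0]>=x)&(P[:,0]<x+.1)&(P[:,1]<=y)&(P[:,1]>y-.1)]
            r.append(f"{Q[:,2].min()*100:.0f}/{Q[:,2].max()*100:.0f}" if len(Q)>5 else "-")
        print(f"{x:.1f}",r)
E
```

```text
top cam at [0.43 0.07 1.2 ]
rows x .2...8 by .1 ; cols y .3..-.7 ; zmin/zmax cm
0.1 ['-', '-', '28/35', '-', '-', '-', '-', '-', '-', '-']
0.2 ['-', '-', '22/44', '23/58', '36/61', '54/61', '-', '-', '-', '-']
0.3 ['-', '-', '-', '97/98', '-', '-', '-', '-', '-', '-']
0.4 ['-', '-', '94/101', '95/101', '-', '-', '-', '-', '-', '-']
0.5 ['-', '-', '93/97', '85/97', '84/85', '-', '-', '-', '-', '-']
0.6 ['-', '-', '-', '-', '-', '-', '-', '-', '-', '-']
0.7 ['-', '-', '-', '-', '19/23', '14/61', '-', '-', '-', '-']
0.8 ['-', '-', '-', '10/13', '10/43', '10/48', '20/21', '-', '-', '-']
scene cam at [-0.23  0.58  0.75]
rows x .2...8 by .1 ; cols y .3..-.7 ; zmin/zmax cm
0.1 ['-', '-', '22/41', '30/57', '36/56', '-', '-', '-', '-', '-']
0.2 ['-', '-', '23/44', '40/56', '-', '-', '-', '-', '-', '-']
0.3 ['-', '-', '-', '-', '-', '-', '-', '-', '-', '-']
0.4 ['-', '-', '-', '-', '34/42', '22/43', '-', '-', '-', '-']
0.5 ['-', '-', '-', '-', '23/39', '10/41', '-', '-', '-', '-']
0.6 ['-', '-', '-', '-', '22/26', '17/40', '-', '-', '-', '-']
0.7 ['-', '-', '-', '-', '17/23', '12/43', '-', '-', '-', '-']
0.8 ['-', '-', '-', '10/13', '10/41', '10/40', '24/25', '-', '-', '-']
```

```bash
python3 - <<'E'
from h import *
P=np.vstack([np.load(c+"cloud.npy") for c in ["top","scene"]]); P=P[(P[:,2]>.12)&(P[:,2]<.7)&(P[:,0]>.35)&(P[:,0]<.75)]
for y in np.arange(0,-.42,-.04):
    Q=P[(P[:,1]<=y)&(P[:,1]>y-.04)]
    if len(Q): print("y",round(y,2),len(Q),"xmin",Q[:,0].min().round(3),"x1%",np.percentile(Q[:,0],1).round(3),"z",Q[:,2].min().round(2))
for x in np.arange(.36,.7,.04):
    Q=P[(P[:,0]>x)&(P[:,0]<x+.04)&(P[:,1]>-.4)]
    if len(Q): print("x",round(x,2),"ymax",Q[:,1].max().round(3),"99%",np.percentile(Q[:,1],99).round(3))
print(np.round(bot.camera_model("wrist")["tool_from_camera"],3).tolist())
E
```

```text
y -0.16 918 xmin 0.425 x1% 0.432 z 0.17
y -0.2 7950 xmin 0.42 x1% 0.428 z 0.12
y -0.24 2282 xmin 0.432 x1% 0.436 z 0.12
y -0.28 211 xmin 0.438 x1% 0.443 z 0.26
x 0.36 ymax 0.673 99% 0.666
x 0.4 ymax 0.593 99% 0.588
x 0.44 ymax 0.596 99% 0.59
x 0.48 ymax 0.679 99% 0.654
x 0.52 ymax 0.688 99% 0.518
x 0.56 ymax 0.692 99% 0.64
x 0.6 ymax 0.662 99% 0.634
x 0.64 ymax 0.639 99% 0.633
x 0.68 ymax 0.641 99% 0.617
[[0.0, -0.963, -0.271, 0.075], [1.0, 0.0, 0.001, 0.0], [-0.001, -0.271, 0.963, -0.162], [0.0, 0.0, 0.0, 1.0]]
```

The microscope lies at x ≥ 0.42, y −0.16 to −0.32. I'll turn the camera side inward and pass it on a small arc.

{"method": "move_arm", "body": {
  "increments": [
    {"xyz": [0,0,0],"roll": -0.105,"grip": 0},
    {"xyz": [0,0,0],"roll": -0.105,"grip": 0},
    {"xyz": [0,0,0],"roll": -0.105,"grip": 0},
    {"xyz": [0,0,0],"roll": -0.105,"grip": 0},
    {"xyz": [0,0,0],"roll": -0.105,"grip": 0}
  ]
}}

```text
time_s: 1.82
position: [0.1399, -0.6091, 0.2225]
tcp_rot: [[0.728, 0.686, 0.0], [0.686, -0.728, 0.0], [0.0, -0.0, -1.0]]
force: [0.1, 1.1, -0.5]
opening: 0.705
grasp_force: 0.0
```

{"method": "move_arm", "body": {
  "increments": [
    {"xyz": [0,0,0],"roll": -0.105,"grip": 0},
    {"xyz": [0,0,0],"roll": -0.105,"grip": 0},
    {"xyz": [0,0,0],"roll": -0.105,"grip": 0},
    {"xyz": [0,0,0],"roll": -0.105,"grip": 0},
    {"xyz": [0,0,0],"roll": -0.105,"grip": 0}
  ]
}}

```text
time_s: 2.23
position: [0.1399, -0.6091, 0.2226]
tcp_rot: [[0.286, 0.958, -0.0], [0.958, -0.286, 0.0], [0.0, -0.0, -1.0]]
force: [0.5, -0.6, -0.2]
opening: 0.327
grasp_force: 0.0
```

{"method": "move_arm", "body": {
  "increments": [
    {"xyz": [0,0,0],"roll": -0.105,"grip": 0},
    {"xyz": [0,0,0],"roll": -0.105,"grip": 0},
    {"xyz": [0,0,0],"roll": -0.105,"grip": 0},
    {"xyz": [0,0,0],"roll": -0.105,"grip": 0},
    {"xyz": [0,0,0],"roll": -0.105,"grip": 0}
  ]
}}

```text
time_s: 2.65
position: [0.14, -0.6091, 0.2226]
tcp_rot: [[-0.233, 0.972, 0.0], [0.972, 0.233, 0.0], [0.0, 0.0, -1.0]]
force: [-0.4, -0.0, -0.7]
opening: 0.014
grasp_force: 0.0
```

{"method": "move_arm", "body": {
  "increments": [
    {"xyz": [39,0,0],"roll": 0,"grip": 0},
    {"xyz": [39,0,0],"roll": 0,"grip": 0},
    {"xyz": [39,0,0],"roll": 0,"grip": 0},
    {"xyz": [39,0,0],"roll": 0,"grip": 0},
    {"xyz": [39,0,0],"roll": 0,"grip": 0}
  ]
}}

```text
time_s: 3.07
position: [0.0952, -0.4175, 0.2225]
tcp_rot: [[-0.228, 0.974, -0.0], [0.974, 0.228, -0.0], [-0.0, -0.0, -1.0]]
force: [-0.3, -0.2, 0.8]
opening: 0.005
grasp_force: 0.0
```

{"method": "move_arm", "body": {
  "increments": [
    {"xyz": [39,0,0],"roll": 0,"grip": 0},
    {"xyz": [0,0,0],"roll": 0,"grip": 0}
  ]
}}

```text
time_s: 3.23
position: [0.0868, -0.3698, 0.2209]
tcp_rot: [[-0.228, 0.974, 0.0], [0.974, 0.228, 0.014], [0.014, 0.004, -1.0]]
force: [1.0, 0.5, -0.5]
opening: 0.002
grasp_force: 0.0
```

{"method": "move_arm", "body": {
  "increments": [
    {"xyz": [-12,0,0],"roll": 0,"grip": 0},
    {"xyz": [2,39,0],"roll": -0.1,"grip": 0},
    {"xyz": [2,39,0],"roll": -0.1,"grip": 0},
    {"xyz": [2,39,0],"roll": -0.1,"grip": 0},
    {"xyz": [2,39,0],"roll": -0.1,"grip": 0}
  ]
}}

```text
time_s: 3.65
position: [0.232, -0.3288, 0.223]
tcp_rot: [[-0.592, 0.806, 0.001], [0.806, 0.592, -0.002], [-0.002, -0.0, -1.0]]
force: [0.5, -0.8, -0.6]
opening: 0.006
grasp_force: 0.0
```

{"method": "move_arm", "body": {
  "increments": [
    {"xyz": [5,39,0],"roll": -0.1,"grip": 0},
    {"xyz": [4,39,0],"roll": -0.1,"grip": 0},
    {"xyz": [2,39,0],"roll": -0.1,"grip": 0},
    {"xyz": [2,39,0],"roll": -0.1,"grip": 0},
    {"xyz": [2,39,0],"roll": -0.1,"grip": 0}
  ]
}}

```text
time_s: 4.07
position: [0.3522, -0.1743, 0.223]
tcp_rot: [[-0.906, 0.422, 0.002], [0.422, 0.906, -0.002], [-0.002, -0.001, -1.0]]
force: [0.5, -0.8, -0.5]
opening: 0.003
grasp_force: 0.0
```

{"method": "move_arm", "body": {
  "increments": [
    {"xyz": [2,39,0],"roll": -0.1,"grip": 0},
    {"xyz": [2,39,0],"roll": -0.1,"grip": 0},
    {"xyz": [2,39,0],"roll": -0.1,"grip": 0},
    {"xyz": [2,39,0],"roll": -0.1,"grip": 0},
    {"xyz": [0,0,0],"roll": 0,"grip": 0}
  ]
}}

```text
time_s: 4.48
position: [0.3861, -0.0178, 0.2226]
tcp_rot: [[-1.0, 0.03, -0.001], [0.03, 1.0, 0.003], [0.001, 0.003, -1.0]]
force: [-1.0, -0.9, -0.2]
opening: 0.006
grasp_force: 0.0
```

{"method": "move_arm", "body": {
  "increments": [
    {"xyz": [-30,40,-10],"roll": 0,"grip": 0},
    {"xyz": [-30,40,-10],"roll": 0,"grip": 0},
    {"xyz": [0,0,0],"roll": 0,"grip": 0},
    {"xyz": [0,0,0],"roll": 0,"grip": 0}
  ]
}}

```text
time_s: 4.82
position: [0.4403, 0.04, 0.2394]
tcp_rot: [[-0.999, 0.037, 0.002], [0.037, 0.999, -0.001], [-0.002, -0.001, -1.0]]
force: [-0.3, -0.6, 0.0]
opening: 0.006
grasp_force: 0.0
```

```bash
python3 - <<'E'
from h import *
s=bot.read_state(); print(np.round(s["position"],4),np.round(s["joint_positions"],1))
im,d=bot.capture("wrist"); cv2.imwrite("pics/w1.png",cv2.cvtColor(im,cv2.COLOR_RGB2BGR))
P=cloud("wrist",d,np.ones((420,560),bool)); np.savez("w1.npz",P=P)
for l in ["lever_grip","well_plate","vial_clear"]:
    r=bot.trace(l,"wrist")
    if not r: print(l,"none"); continue
    Q=cloud("wrist",d,r[0]["mask"])
    if l=="lever_grip": Q=Q[(Q[:,2]>.07)&(Q[:,2]<.085)]
    if l=="vial_clear": Q=Q[(Q[:,2]>.055)]
    if l=="well_plate": Q=Q[(Q[:,2]>.03)]
    print(l,round(r[0]["conf"],2),len(Q),np.round(np.percentile(Q,[2,50,98],axis=0),4).tolist() if len(Q) else 0)
    if len(Q): print(cv2.minAreaRect((Q[:,:2]*1000).astype(np.float32)))
Q=P[(P[:,2]>.048)&(P[:,2]<.057)&(P[:,0]>.45)&(P[:,0]<.495)&(P[:,1]>.08)&(P[:,1]<.21)]
print("endplate",len(Q),cv2.minAreaRect((Q[:,:2]*1000).astype(np.float32)))
Q=P[(abs(P[:,2]-.012)<.003)&(P[:,0]<.53)&(P[:,0]>.44)&(P[:,1]>-.05)&(P[:,1]<.25)]
print("bed",len(Q),cv2.minAreaRect((Q[:,:2]*1000).astype(np.float32)))
E
```

```text
[0.4403 0.04   0.2394] [ -9.3  14.7 106.1  -0.   59.2 -97.2]
lever_grip 0.7 191 [[0.4778, 0.0236, 0.0712], [0.484, 0.0317, 0.0781], [0.4921, 0.0394, 0.0799]]
((484.8228454589844, 31.964920043945312), (16.95844268798828, 14.887221336364746), 86.93077087402344)
well_plate 0.76 1514 [[0.5021, 0.079, 0.0311], [0.5135, 0.1454, 0.0332], [0.5411, 0.1975, 0.0347]]
((514.33447265625, 139.9044189453125), (127.88453674316406, 41.097896575927734), 75.66697692871094)
vial_clear 0.85 509 [[0.4024, 0.0051, 0.0584], [0.4145, 0.0179, 0.0604], [0.4275, 0.0305, 0.0621]]
((414.6293029785156, 17.71183204650879), (27.850360870361328, 27.693328857421875), 87.77397918701172)
endplate 369 ((470.8154602050781, 141.3441619873047), (82.95071411132812, 6.430548667907715), 86.38629150390625)
bed 2439 ((495.4048156738281, 131.20010375976562), (235.9591064453125, 74.33875274658203), 87.07818603515625)
```

View pics/w1.png

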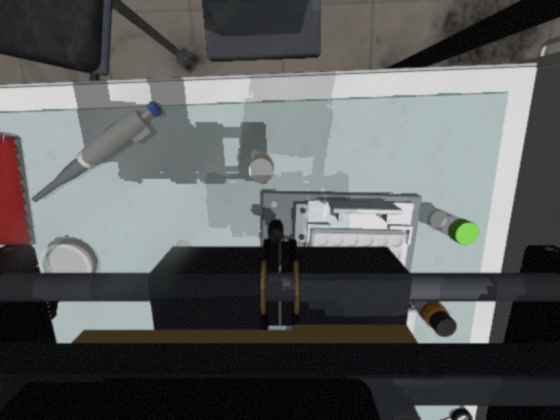

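The wrist picture (upside down) shows the grip at (276, 232), the clear vial at (262, 165), the end plate at (355, 208) and the lime vial at (463, 232), which agrees with the pose fit. Next I go above the left side of the grip and turn the tool.

{"method": "move_arm", "body": {
  "increments": [
    {"xyz": [-41,25,0],"roll": 0,"grip": 0},
    {"xyz": [0,0,0],"roll": 0.12,"grip": 0},
    {"xyz": [0,0,0],"roll": 0.12,"grip": 0},
    {"xyz": [0,0,0],"roll": 0.12,"grip": 0},
    {"xyz": [0,0,0],"roll": 0.12,"grip": 0}
  ]
}}

```text
time_s: 5.43
position: [0.4744, 0.058, 0.2384]
tcp_rot: [[-0.863, 0.505, -0.002], [0.505, 0.863, 0.0], [0.001, -0.001, -1.0]]
force: [-0.0, 0.4, -0.3]
opening: 0.003
grasp_force: 0.0
```

{"method": "move_arm", "body": {
  "increments": [
    {"xyz": [0,0,0],"roll": 0.12,"grip": 0},
    {"xyz": [0,0,0],"roll": 0.12,"grip": 0},
    {"xyz": [0,0,0],"roll": 0.12,"grip": 0},
    {"xyz": [0,0,0],"roll": 0.12,"grip": 0},
    {"xyz": [0,0,0],"roll": 0.12,"grip": 0}
  ]
}}

```text
time_s: 5.85
position: [0.4743, 0.0579, 0.2386]
tcp_rot: [[-0.427, 0.904, -0.001], [0.904, 0.427, -0.0], [0.001, -0.001, -1.0]]
force: [-0.4, 0.5, 0.8]
opening: 0.004
grasp_force: 0.0
```

{"method": "move_arm", "body": {
  "increments": [
    {"xyz": [0,0,0],"roll": 0.12,"grip": 0},
    {"xyz": [0,0,0],"roll": 0.12,"grip": 0},
    {"xyz": [0,0,0],"roll": 0.12,"grip": 0},
    {"xyz": [0,0,0],"roll": 0.12,"grip": 0},
    {"xyz": [0,0,0],"roll": 0.12,"grip": 0}
  ]
}}

```text
time_s: 6.27
position: [0.4743, 0.0579, 0.2386]
tcp_rot: [[0.158, 0.987, -0.001], [0.987, -0.158, -0.0], [-0.0, -0.001, -1.0]]
force: [-0.3, -0.3, -0.6]
opening: 0.003
grasp_force: 0.0
```

{"method": "move_arm", "body": {
  "increments": [
    {"xyz": [0,0,0],"roll": 0.12,"grip": 0},
    {"xyz": [0,0,0],"roll": 0.12,"grip": 0},
    {"xyz": [0,0,0],"roll": 0.12,"grip": 0},
    {"xyz": [0,0,0],"roll": 0.12,"grip": 0},
    {"xyz": [0,0,0],"roll": 0.12,"grip": 0}
  ]
}}

```text
time_s: 6.68
position: [0.4743, 0.0578, 0.2386]
tcp_rot: [[0.688, 0.726, -0.001], [0.726, -0.688, -0.0], [-0.001, -0.001, -1.0]]
force: [-0.6, 0.4, -0.3]
opening: 0.007
grasp_force: 0.0
```

{"method": "move_arm", "body": {
  "increments": [
    {"xyz": [0,0,0],"roll": 0.12,"grip": 0},
    {"xyz": [0,0,0],"roll": 0.12,"grip": 0},
    {"xyz": [0,0,0],"roll": 0.12,"grip": 0},
    {"xyz": [0,0,0],"roll": 0.12,"grip": 0},
    {"xyz": [0,0,0],"roll": 0.12,"grip": 0}
  ]
}}

```text
time_s: 7.1
position: [0.4742, 0.0579, 0.2386]
tcp_rot: [[0.978, 0.21, -0.001], [0.21, -0.978, -0.0], [-0.001, -0.0, -1.0]]
force: [-0.3, 0.2, -0.8]
opening: 0.007
grasp_force: 0.0
```

{"method": "move_arm", "body": {
  "increments": [
    {"xyz": [0,0,0],"roll": 0.12,"grip": 0},
    {"xyz": [0,0,30],"roll": 0,"grip": 0},
    {"xyz": [0,0,30],"roll": 0,"grip": 0},
    {"xyz": [0,0,30],"roll": 0,"grip": 0},
    {"xyz": [0,0,0],"roll": 0,"grip": 0}
  ]
}}

```text
time_s: 7.52
position: [0.4705, 0.0583, 0.1445]
tcp_rot: [[0.995, 0.098, -0.012], [0.098, -0.995, 0.001], [-0.012, -0.002, -1.0]]
force: [-1.4, -0.7, 0.3]
opening: 0.006
grasp_force: 0.0
```

{"method": "move_arm", "body": {
  "increments": [
    {"xyz": [12,-6,30],"roll": 0,"grip": 0},
    {"xyz": [0,0,30],"roll": 0,"grip": 0},
    {"xyz": [0,0,20],"roll": 0,"grip": 0},
    {"xyz": [0,0,0],"roll": 0,"grip": 0},
    {"xyz": [0,0,0],"roll": 0,"grip": 0}
  ]
}}

```text
time_s: 7.93
position: [0.4862, 0.0658, 0.0692]
tcp_rot: [[0.995, 0.099, -0.002], [0.099, -0.995, 0.0], [-0.002, -0.0, -1.0]]
force: [0.8, -0.5, 0.1]
opening: 0.005
grasp_force: 0.0
```

{"method": "move_arm", "body": {
  "increments": [
    {"xyz": [-2,0,20],"roll": 0,"grip": 0},
    {"xyz": [0,0,0],"roll": 0,"grip": 0},
    {"xyz": [0,5,0],"roll": 0,"grip": 0},
    {"xyz": [0,5,0],"roll": 0,"grip": 0},
    {"xyz": [0,0,0],"roll": 0,"grip": 0}
  ]
}}

```text
time_s: 8.35
position: [0.4869, 0.0552, 0.0504]
tcp_rot: [[0.995, 0.1, 0.003], [0.1, -0.995, -0.001], [0.003, 0.001, -1.0]]
force: [-0.8, -0.5, -0.4]
opening: 0.006
grasp_force: 0.0
```

{"method": "move_arm", "body": {
  "increments": [
    {"xyz": [-2,6,0],"roll": -0.1,"grip": 0},
    {"xyz": [-2,6,0],"roll": -0.1,"grip": 0},
    {"xyz": [-2,6,0],"roll": -0.1,"grip": 0},
    {"xyz": [-2,6,0],"roll": -0.1,"grip": 0},
    {"xyz": [-2,6,0],"roll": -0.1,"grip": 0}
  ]
}}

```text
time_s: 8.77
position: [0.4857, 0.0252, 0.0501]
tcp_rot: [[0.823, 0.569, 0.002], [0.569, -0.823, 0.001], [0.002, 0.001, -1.0]]
force: [0.6, 3.8, 2.0]
opening: 0.009
grasp_force: 1.9
```

{"method": "move_arm", "body": {
  "increments": [
    {"xyz": [-2,6,0],"roll": -0.1,"grip": 0},
    {"xyz": [-2,6,0],"roll": -0.1,"grip": 0},
    {"xyz": [-2,6,0],"roll": -0.1,"grip": 0},
    {"xyz": [-2,6,0],"roll": -0.1,"grip": 0},
    {"xyz": [-2,6,0],"roll": -0.1,"grip": 0}
  ]
}}

```text
time_s: 9.18
position: [0.4988, -0.0022, 0.0499]
tcp_rot: [[0.449, 0.893, -0.001], [0.893, -0.449, 0.001], [0.001, -0.001, -1.0]]
force: [-0.6, 4.4, 1.9]
opening: 0.008
grasp_force: 2.1
```

{"method": "move_arm", "body": {
  "increments": [
    {"xyz": [-2,6,0],"roll": -0.1,"grip": 0},
    {"xyz": [-2,6,0],"roll": -0.1,"grip": 0},
    {"xyz": [-2,6,0],"roll": -0.1,"grip": 0},
    {"xyz": [-2,6,0],"roll": -0.1,"grip": 0},
    {"xyz": [-2,6,0],"roll": -0.1,"grip": 0}
  ]
}}

```text
time_s: 9.6
position: [0.5237, -0.0196, 0.0498]
tcp_rot: [[-0.034, 0.999, -0.003], [0.999, 0.034, 0.001], [0.002, -0.003, -1.0]]
force: [-3.1, 4.1, 2.8]
opening: 0.006
grasp_force: 2.3
```

{"method": "move_arm", "body": {
  "increments": [
    {"xyz": [-2,6,0],"roll": -0.1,"grip": 0},
    {"xyz": [-2,6,0],"roll": -0.1,"grip": 0},
    {"xyz": [-2,6,0],"roll": -0.1,"grip": 0},
    {"xyz": [-2,6,0],"roll": -0.1,"grip": 0},
    {"xyz": [-2,6,0],"roll": -0.1,"grip": 0}
  ]
}}

```text
time_s: 10.02
position: [0.5548, -0.0228, 0.0498]
tcp_rot: [[-0.51, 0.86, -0.004], [0.86, 0.51, 0.001], [0.003, -0.003, -1.0]]
force: [-4.0, 0.3, 2.4]
opening: 0.006
grasp_force: 2.4
```

{"method": "move_arm", "body": {
  "increments": [
    {"xyz": [-2,6,0],"roll": -0.1,"grip": 0},
    {"xyz": [-2,6,0],"roll": -0.1,"grip": 0},
    {"xyz": [-2,6,0],"roll": -0.1,"grip": 0},
    {"xyz": [-1,3,0],"roll": -0.05,"grip": 0},
    {"xyz": [0,0,0],"roll": 0,"grip": 0}
  ]
}}

```text
time_s: 10.43
position: [0.5766, -0.0157, 0.0498]
tcp_rot: [[-0.772, 0.636, -0.001], [0.636, 0.772, 0.0], [0.001, -0.001, -1.0]]
force: [-2.3, -1.8, 1.0]
opening: 0.006
grasp_force: 1.1
```

{"method": "move_arm", "body": {
  "increments": [
    {"xyz": [-1.5,4,0],"roll": -0.07,"grip": 0},
    {"xyz": [-0.5,3,0],"roll": -0.03,"grip": 0},
    {"xyz": [0,2,0],"roll": 0,"grip": 0},
    {"xyz": [0,0,0],"roll": 0,"grip": 0}
  ]
}}

```text
time_s: 10.77
position: [0.5843, -0.0102, 0.0495]
tcp_rot: [[-0.83, 0.558, 0.0], [0.558, 0.83, -0.001], [-0.001, -0.0, -1.0]]
force: [-2.4, -1.9, 2.4]
opening: 0.008
grasp_force: 1.4
```

{"method": "move_arm", "body": {
  "increments": [
    {"xyz": [0,2,0],"roll": 0,"grip": 0},
    {"xyz": [0,2,0],"roll": 0,"grip": 0},
    {"xyz": [0,0,0],"roll": 0,"grip": 0}
  ]
}}

```text
time_s: 11.02
position: [0.5854, -0.0088, 0.0496]
tcp_rot: [[-0.831, 0.556, -0.002], [0.556, 0.831, -0.004], [-0.0, -0.004, -1.0]]
force: [-5.5, -9.8, 6.4]
opening: 0.008
grasp_force: 7.8
```

{"method": "move_arm", "body": {
  "increments": [
    {"xyz": [0,2,0],"roll": 0,"grip": 0},
    {"xyz": [0,1,0],"roll": 0,"grip": 0},
    {"xyz": [0,0,0],"roll": 0,"grip": 0}
  ]
}}

```text
time_s: 11.27
position: [0.5855, -0.0085, 0.0496]
tcp_rot: [[-0.832, 0.555, -0.006], [0.555, 0.832, -0.007], [0.001, -0.009, -1.0]]
force: [-9.6, -16.8, 8.4]
opening: 0.002
grasp_force: 11.8
```

The lever is at its stop: the force rises with no further motion. Now I back off, lift, and go round to the end plate.

{"method": "move_arm", "body": {
  "increments": [
    {"xyz": [0,-13,0],"roll": 0,"grip": 0},
    {"xyz": [0,-13,0],"roll": 0,"grip": 0},
    {"xyz": [0,0,-35],"roll": 0,"grip": 0},
    {"xyz": [0,0,-35],"roll": 0,"grip": 0},
    {"xyz": [0,0,0],"roll": -0.105,"grip": 0}
  ]
}}

```text
time_s: 11.68
position: [0.5779, -0.0267, 0.1244]
tcp_rot: [[-0.884, 0.467, 0.012], [0.467, 0.884, -0.002], [-0.011, 0.004, -1.0]]
force: [0.6, -0.9, 1.5]
opening: 0.006
grasp_force: 0.0
```

{"method": "move_arm", "body": {
  "increments": [
    {"xyz": [0,0,0],"roll": -0.105,"grip": 0},
    {"xyz": [0,0,0],"roll": -0.105,"grip": 0},
    {"xyz": [0,0,0],"roll": -0.105,"grip": 0},
    {"xyz": [0,0,0],"roll": -0.105,"grip": 0},
    {"xyz": [24,27,0],"roll": 0,"grip": 0}
  ]
}}

```text
time_s: 12.1
position: [0.5579, -0.0013, 0.1196]
tcp_rot: [[-0.998, 0.067, 0.011], [0.067, 0.998, -0.003], [-0.012, -0.002, -1.0]]
force: [2.3, 0.8, 0.8]
opening: 0.01
grasp_force: 0.0
```

{"method": "move_arm", "body": {
  "increments": [
    {"xyz": [24,27,0],"roll": 0,"grip": 0},
    {"xyz": [24,27,0],"roll": 0,"grip": 0},
    {"xyz": [24,27,0],"roll": 0,"grip": 0},
    {"xyz": [24,27,0],"roll": 0,"grip": 0},
    {"xyz": [24,26,0],"roll": 0,"grip": 0}
  ]
}}

```text
time_s: 12.52
position: [0.4396, 0.1457, 0.1189]
tcp_rot: [[-0.998, 0.068, 0.001], [0.068, 0.998, 0.001], [-0.001, 0.001, -1.0]]
force: [-0.3, 0.6, -0.0]
opening: 0.008
grasp_force: 0.0
```

{"method": "move_arm", "body": {
  "increments": [
    {"xyz": [0,0,0],"roll": 0,"grip": 0},
    {"xyz": [0,0,0],"roll": 0,"grip": 0}
  ]
}}

```text
time_s: 12.68
position: [0.4391, 0.1458, 0.119]
tcp_rot: [[-0.998, 0.063, -0.0], [0.063, 0.998, 0.001], [0.0, 0.001, -1.0]]
force: [0.3, 0.6, 0.0]
opening: 0.0
grasp_force: 0.0
```

```bash
python3 - <<'E'
from h import *
s=bot.read_state(); print(np.round(s["position"],4))
im,d=bot.capture("wrist"); cv2.imwrite("pics/w2.png",cv2.cvtColor(im,cv2.COLOR_RGB2BGR))
P=cloud("wrist",d,np.ones((420,560),bool))
Q=P[(P[:,2]>.046)&(P[:,2]<.058)&(P[:,0]>.45)&(P[:,0]<.495)&(P[:,1]>.07)&(P[:,1]<.21)]
print("endplate",len(Q),cv2.minAreaRect((Q[:,:2]*1000).astype(np.float32)))
im,d=bot.capture("top"); cv2.imwrite("pics/t2.png",cv2.resize(cv2.cvtColor(im,cv2.COLOR_RGB2BGR)[110:300,180:380],None,fx=3,fy=3,interpolation=cv2.INTER_CUBIC))
r=bot.trace("lever_grip","top")
if r:
    Q=cloud("top",d,r[0]["mask"]); Q=Q[(Q[:,2]>.07)&(Q[:,2]<.09)]; print(r[0]["conf"],len(Q),np.median(Q,0) if len(Q) else 0)
E
```

```text
[0.4391 0.1458 0.119 ]
endplate 0 ((0.0, 0.0), (0.0, 0.0), 0.0)
0.61 57 [0.5936095  0.0070217  0.07785735]
```

View pics/t2.png

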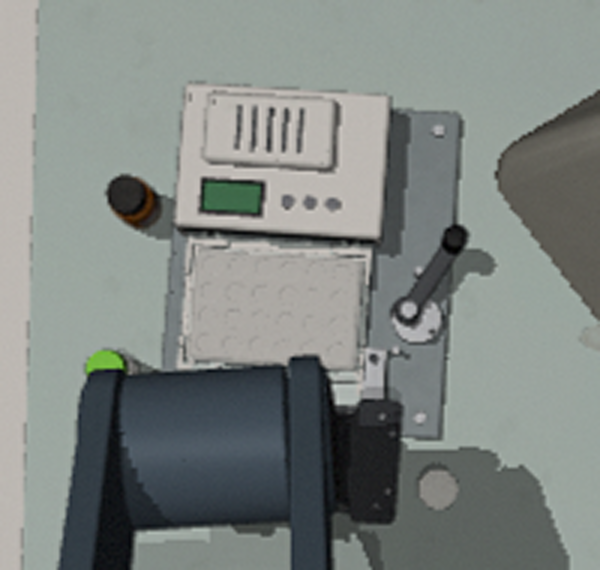

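The top picture shows the lever at its other stop (grip at crop (455, 240), pointing forward and right). The bystanders have not moved and the finger is behind the end plate. Now I lower and push.

{"method": "move_arm", "body": {
  "increments": [
    {"xyz": [0,0,30],"roll": 0,"grip": 0},
    {"xyz": [0,-2,30],"roll": 0,"grip": 0},
    {"xyz": [0,0,27],"roll": 0,"grip": 0},
    {"xyz": [0,0,0],"roll": 0,"grip": 0},
    {"xyz": [0,0,0],"roll": 0,"grip": 0}
  ]
}}

```text
time_s: 13.25
position: [0.4405, 0.1415, 0.0309]
tcp_rot: [[-0.998, 0.068, -0.003], [0.068, 0.998, -0.0], [0.003, -0.0, -1.0]]
force: [1.7, 0.3, 0.6]
opening: 0.003
grasp_force: 0.0
```

{"method": "move_arm", "body": {
  "increments": [
    {"xyz": [-8,0,0],"roll": 0,"grip": 0},
    {"xyz": [-8,0,0],"roll": 0,"grip": 0},
    {"xyz": [-6,0,0],"roll": 0,"grip": 0},
    {"xyz": [-6,0,0],"roll": 0,"grip": 0},
    {"xyz": [-6,0,0],"roll": 0,"grip": 0}
  ]
}}

```text
time_s: 13.67
position: [0.4749, 0.1403, 0.0329]
tcp_rot: [[-0.998, 0.066, 0.001], [0.066, 0.998, 0.0], [-0.001, 0.0, -1.0]]
force: [-2.5, 0.7, 1.5]
opening: 0.008
grasp_force: 1.1
```

{"method": "move_arm", "body": {
  "increments": [
    {"xyz": [-7,0,0],"roll": 0,"grip": 0},
    {"xyz": [-7,0,0],"roll": 0,"grip": 0},
    {"xyz": [-7,0,0],"roll": 0,"grip": 0},
    {"xyz": [-7,0,0],"roll": 0,"grip": 0},
    {"xyz": [-7,0,0],"roll": 0,"grip": 0}
  ]
}}

```text
time_s: 14.08
position: [0.5099, 0.138, 0.0319]
tcp_rot: [[-0.998, 0.066, -0.0], [0.066, 0.998, 0.0], [0.0, 0.0, -1.0]]
force: [-1.1, 1.7, 1.2]
opening: 0.003
grasp_force: 1.2
```

{"method": "move_arm", "body": {
  "increments": [
    {"xyz": [-7,0,0],"roll": 0,"grip": 0},
    {"xyz": [-7,0,0],"roll": 0,"grip": 0},
    {"xyz": [-7,0,0],"roll": 0,"grip": 0},
    {"xyz": [-7,0,0],"roll": 0,"grip": 0},
    {"xyz": [0,0,0],"roll": 0,"grip": 0}
  ]
}}

```text
time_s: 14.5
position: [0.5401, 0.1359, 0.032]
tcp_rot: [[-0.998, 0.066, 0.004], [0.066, 0.998, -0.0], [-0.004, 0.0, -1.0]]
force: [0.8, -0.1, -0.1]
opening: 0.004
grasp_force: 0.0
```

{"method": "move_arm", "body": {
  "increments": [
    {"xyz": [-4,0,0],"roll": 0,"grip": 0},
    {"xyz": [-4,0,0],"roll": 0,"grip": 0},
    {"xyz": [-3,0,0],"roll": 0,"grip": 0},
    {"xyz": [-2,0,0],"roll": 0,"grip": 0},
    {"xyz": [0,0,0],"roll": 0,"grip": 0}
  ]
}}

```text
time_s: 14.92
position: [0.5508, 0.1352, 0.0318]
tcp_rot: [[-0.998, 0.066, 0.001], [0.066, 0.998, -0.0], [-0.001, 0.0, -1.0]]
force: [-0.9, -0.3, -1.3]
opening: 0.004
grasp_force: 0.4
```

{"method": "move_arm", "body": {
  "increments": [
    {"xyz": [-2,0,0],"roll": 0,"grip": 0},
    {"xyz": [-2,0,0],"roll": 0,"grip": 0},
    {"xyz": [0,0,0],"roll": 0,"grip": 0}
  ]
}}

```text
time_s: 15.17
position: [0.5545, 0.1349, 0.0318]
tcp_rot: [[-0.998, 0.066, 0.0], [0.066, 0.998, -0.0], [-0.0, -0.0, -1.0]]
force: [-1.7, 0.7, -1.1]
opening: 0.008
grasp_force: 0.6
```

{"method": "move_arm", "body": {
  "increments": [
    {"xyz": [-2,0,0],"roll": 0,"grip": 0},
    {"xyz": [-2,0,0],"roll": 0,"grip": 0},
    {"xyz": [-2,0,0],"roll": 0,"grip": 0},
    {"xyz": [0,0,0],"roll": 0,"grip": 0}
  ]
}}

```text
time_s: 15.5
position: [0.5563, 0.1348, 0.0317]
tcp_rot: [[-0.998, 0.066, -0.008], [0.066, 0.998, -0.0], [0.008, -0.001, -1.0]]
force: [-7.6, 0.1, 5.2]
opening: 0.004
grasp_force: 3.8
```

{"method": "move_arm", "body": {
  "increments": [
    {"xyz": [-2,0,0],"roll": 0,"grip": 0},
    {"xyz": [-2,0,0],"roll": 0,"grip": 0},
    {"xyz": [0,0,0],"roll": 0,"grip": 0}
  ]
}}

```text
time_s: 15.75
position: [0.5563, 0.1348, 0.0315]
tcp_rot: [[-0.998, 0.065, -0.017], [0.065, 0.998, -0.0], [0.017, -0.001, -1.0]]
force: [-14.0, 0.7, 9.0]
opening: 0.006
grasp_force: 6.6
```

The drawer is home: a firm stop at TCP x 0.5563, against 0.556 predicted. I back off, lift, and go to the far-left side of the grip.

{"method": "move_arm", "body": {
  "increments": [
    {"xyz": [19,0,0],"roll": 0,"grip": 0},
    {"xyz": [19,0,0],"roll": 0,"grip": 0},
    {"xyz": [0,0,-30],"roll": 0,"grip": 0},
    {"xyz": [0,0,-30],"roll": 0,"grip": 0},
    {"xyz": [0,0,-30],"roll": 0,"grip": 0}
  ]
}}

```text
time_s: 16.17
position: [0.527, 0.1368, 0.1228]
tcp_rot: [[-0.998, 0.066, 0.002], [0.066, 0.998, -0.0], [-0.002, 0.0, -1.0]]
force: [0.9, 0.3, -0.0]
opening: 0.007
grasp_force: 0.0
```

{"method": "move_arm", "body": {
  "increments": [
    {"xyz": [0,0,0],"roll": 0.105,"grip": 0},
    {"xyz": [0,0,0],"roll": 0.105,"grip": 0},
    {"xyz": [0,0,0],"roll": 0.105,"grip": 0},
    {"xyz": [0,0,0],"roll": 0.105,"grip": 0},
    {"xyz": [0,0,0],"roll": 0.105,"grip": 0}
  ]
}}

```text
time_s: 16.58
position: [0.528, 0.1368, 0.1226]
tcp_rot: [[-0.828, 0.561, 0.004], [0.561, 0.828, 0.0], [-0.003, 0.002, -1.0]]
force: [0.2, 0.2, -0.6]
opening: 0.002
grasp_force: 0.0
```

{"method": "move_arm", "body": {
  "increments": [
    {"xyz": [-32,-11,0],"roll": 0,"grip": 0},
    {"xyz": [-32,-11,0],"roll": 0,"grip": 0},
    {"xyz": [-32,-11,0],"roll": 0,"grip": 0},
    {"xyz": [-31,-12,0],"roll": 0,"grip": 0},
    {"xyz": [0,0,0],"roll": 0,"grip": 0}
  ]
}}

```text
time_s: 17.0
position: [0.6137, 0.0228, 0.123]
tcp_rot: [[-0.828, 0.561, 0.011], [0.561, 0.828, -0.004], [-0.011, 0.003, -1.0]]
force: [-0.1, 0.3, 0.0]
opening: 0.006
grasp_force: 0.0
```

{"method": "move_arm", "body": {
  "increments": [
    {"xyz": [0,0,0],"roll": 0,"grip": 0}
  ]
}}

```text
time_s: 17.08
position: [0.6091, 0.0267, 0.1223]
tcp_rot: [[-0.829, 0.56, 0.004], [0.56, 0.829, -0.0], [-0.003, 0.002, -1.0]]
force: [-1.3, 0.7, 0.2]
opening: 0.005
grasp_force: 0.0
```

```bash
python3 - <<'E'
from h import *
s=bot.read_state(); print(np.round(s["position"],4),np.round(s["tcp_rot"],3).tolist())
im,d=bot.capture("top"); cv2.imwrite("pics/t3.png",cv2.resize(cv2.cvtColor(im,cv2.COLOR_RGB2BGR)[110:300,180:380],None,fx=3,fy=3,interpolation=cv2.INTER_CUBIC))
im,d=bot.capture("scene"); cv2.imwrite("pics/s3.png",cv2.resize(cv2.cvtColor(im,cv2.COLOR_RGB2BGR)[150:300,170:400],None,fx=3,fy=3,interpolation=cv2.INTER_CUBIC))
r=bot.trace("lever_grip","scene")
if r:
    Q=cloud("scene",d,r[0]["mask"]); Q=Q[(Q[:,2]>.07)&(Q[:,2]<.09)]; print(r[0]["conf"],len(Q),np.median(Q,0) if len(Q) else 0)
E
```

```text
[0.6091 0.0267 0.1223] [[-0.829, 0.56, 0.004], [0.56, 0.829, -0.0], [-0.003, 0.002, -1.0]]
0.86 50 [0.59212749 0.01227333 0.0774945 ]
```

View pics/s3.png

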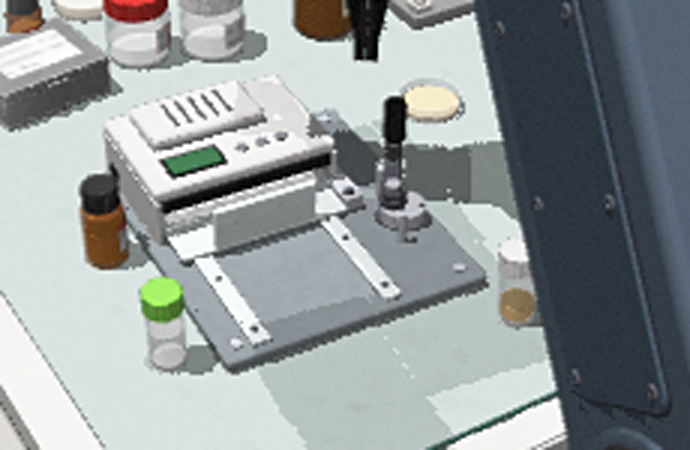

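The drawer is home (end plate against the head front at crop (265, 215)), and the bystanders are in place. Now I lower beside the grip.

{"method": "move_arm", "body": {
  "increments": [
    {"xyz": [0,3,0],"roll": 0,"grip": 0},
    {"xyz": [0,0,20],"roll": 0,"grip": 0},
    {"xyz": [0,0,15],"roll": 0,"grip": 0},
    {"xyz": [0,0,0],"roll": 0,"grip": 0}
  ]
}}

```text
time_s: 17.57
position: [0.6056, 0.0328, 0.0844]
tcp_rot: [[-0.831, 0.556, -0.006], [0.556, 0.831, 0.001], [0.005, -0.002, -1.0]]
force: [-0.3, 0.3, -0.0]
opening: 0.003
grasp_force: 0.0
```

{"method": "move_arm", "body": {
  "increments": [
    {"xyz": [0,0,9],"roll": 0,"grip": 0},
    {"xyz": [0,0,8],"roll": 0,"grip": 0},
    {"xyz": [0,0,0],"roll": 0,"grip": 0}
  ]
}}

```text
time_s: 17.82
position: [0.6075, 0.0317, 0.0688]
tcp_rot: [[-0.831, 0.557, -0.002], [0.557, 0.831, 0.0], [0.002, -0.001, -1.0]]
force: [0.3, 0.6, 0.0]
opening: 0.005
grasp_force: 0.0
```

{"method": "move_arm", "body": {
  "increments": [
    {"xyz": [0,0,10],"roll": 0,"grip": 0},
    {"xyz": [0,0,9],"roll": 0,"grip": 0},
    {"xyz": [0,-3,0],"roll": 0,"grip": 0},
    {"xyz": [0,-3,0],"roll": 0,"grip": 0},
    {"xyz": [0,0,0],"roll": 0,"grip": 0}
  ]
}}

```text
time_s: 18.23
position: [0.6045, 0.0257, 0.0508]
tcp_rot: [[-0.83, 0.557, -0.001], [0.557, 0.83, 0.0], [0.001, -0.0, -1.0]]
force: [0.1, 0.1, 0.1]
opening: 0.005
grasp_force: 0.0
```

{"method": "move_arm", "body": {
  "increments": [
    {"xyz": [-2,-6,0],"roll": 0.1,"grip": 0},
    {"xyz": [-2,-6,0],"roll": 0.1,"grip": 0},
    {"xyz": [-2,-6,0],"roll": 0.1,"grip": 0},
    {"xyz": [-2,-6,0],"roll": 0.1,"grip": 0},
    {"xyz": [-2,-6,0],"roll": 0.1,"grip": 0}
  ]
}}

```text
time_s: 18.65
position: [0.592, -0.0013, 0.0516]
tcp_rot: [[-0.456, 0.89, 0.003], [0.89, 0.456, 0.001], [-0.001, 0.003, -1.0]]
force: [1.3, 3.2, 0.4]
opening: 0.003
grasp_force: 1.5
```

{"method": "move_arm", "body": {
  "increments": [
    {"xyz": [-2,-6,0],"roll": 0.1,"grip": 0},
    {"xyz": [-2,-6,0],"roll": 0.1,"grip": 0},
    {"xyz": [-2,-6,0],"roll": 0.1,"grip": 0},
    {"xyz": [-2,-6,0],"roll": 0.1,"grip": 0},
    {"xyz": [-2,-6,0],"roll": 0.1,"grip": 0}
  ]
}}

```text
time_s: 19.07
position: [0.5673, -0.0197, 0.052]
tcp_rot: [[0.026, 1.0, 0.006], [1.0, -0.026, -0.0], [-0.0, 0.006, -1.0]]
force: [2.7, 2.0, -0.5]
opening: 0.005
grasp_force: 1.5
```

{"method": "move_arm", "body": {
  "increments": [
    {"xyz": [-2,-6,0],"roll": 0.1,"grip": 0},
    {"xyz": [-2,-6,0],"roll": 0.1,"grip": 0},
    {"xyz": [-2,-6,0],"roll": 0.1,"grip": 0},
    {"xyz": [-2,-6,0],"roll": 0.1,"grip": 0},
    {"xyz": [-2,-6,0],"roll": 0.1,"grip": 0}
  ]
}}

```text
time_s: 19.48
position: [0.5369, -0.0235, 0.0521]
tcp_rot: [[0.502, 0.865, 0.008], [0.865, -0.502, -0.002], [0.002, 0.007, -1.0]]
force: [4.2, -0.3, -0.6]
opening: 0.006
grasp_force: 1.5
```

{"method": "move_arm", "body": {
  "increments": [
    {"xyz": [-2,-6,0],"roll": 0.1,"grip": 0},
    {"xyz": [-2,-6,0],"roll": 0.1,"grip": 0},
    {"xyz": [-2,-6,0],"roll": 0.1,"grip": 0},
    {"xyz": [-2,-6,0],"roll": 0.1,"grip": 0},
    {"xyz": [-2,-6,0],"roll": 0.1,"grip": 0}
  ]
}}

```text
time_s: 19.9
position: [0.5079, -0.0118, 0.052]
tcp_rot: [[0.855, 0.519, 0.007], [0.519, -0.855, -0.002], [0.005, 0.006, -1.0]]
force: [2.6, -3.0, -0.7]
opening: 0.005
grasp_force: 1.6
```

{"method": "move_arm", "body": {
  "increments": [
    {"xyz": [-2,-6,0],"roll": 0.1,"grip": 0},
    {"xyz": [-2,-6,0],"roll": 0.1,"grip": 0},
    {"xyz": [-2,-6,0],"roll": 0.1,"grip": 0},
    {"xyz": [-2,-6,0],"roll": 0.1,"grip": 0},
    {"xyz": [0,0,0],"roll": 0,"grip": 0}
  ]
}}

```text
time_s: 20.32
position: [0.4896, 0.0081, 0.0518]
tcp_rot: [[0.989, 0.149, 0.004], [0.149, -0.989, -0.001], [0.003, 0.002, -1.0]]
force: [1.0, -2.1, 1.3]
opening: 0.01
grasp_force: 0.7
```

{"method": "move_arm", "body": {
  "increments": [
    {"xyz": [-2,-5,0],"roll": 0.08,"grip": 0},
    {"xyz": [0,-3,0],"roll": 0.03,"grip": 0},
    {"xyz": [0,-2,0],"roll": 0,"grip": 0},
    {"xyz": [0,0,0],"roll": 0,"grip": 0}
  ]
}}

```text
time_s: 20.65
position: [0.4858, 0.0177, 0.0514]
tcp_rot: [[0.999, 0.044, 0.001], [0.044, -0.999, -0.001], [0.001, 0.001, -1.0]]
force: [0.3, -2.2, 3.8]
opening: 0.009
grasp_force: 1.6
```

{"method": "move_arm", "body": {
  "increments": [
    {"xyz": [0,-2,0],"roll": 0,"grip": 0},
    {"xyz": [0,-2,0],"roll": 0,"grip": 0},
    {"xyz": [0,0,0],"roll": 0,"grip": 0}
  ]
}}

```text
time_s: 20.9
position: [0.4856, 0.02, 0.0513]
tcp_rot: [[0.999, 0.045, 0.001], [0.045, -0.999, -0.003], [0.0, 0.003, -1.0]]
force: [-1.9, -13.0, 5.1]
opening: 0.009
grasp_force: 6.7
```

{"method": "move_arm", "body": {
  "increments": [
    {"xyz": [0,-2,0],"roll": 0,"grip": 0},
    {"xyz": [0,-1,0],"roll": 0,"grip": 0},
    {"xyz": [0,0,0],"roll": 0,"grip": 0}
  ]
}}

```text
time_s: 21.15
position: [0.4856, 0.0205, 0.0514]
tcp_rot: [[0.999, 0.047, 0.001], [0.047, -0.999, -0.007], [0.0, 0.007, -1.0]]
force: [-4.3, -23.7, 6.1]
opening: 0.005
grasp_force: 12.2
```

The lever is back at its stop. I retreat and check.

{"method": "move_arm", "body": {
  "increments": [
    {"xyz": [0,12,0],"roll": 0,"grip": 0},
    {"xyz": [0,12,0],"roll": 0,"grip": 0},
    {"xyz": [0,0,-35],"roll": 0,"grip": 0},
    {"xyz": [0,0,-35],"roll": 0,"grip": 0},
    {"xyz": [0,0,-40],"roll": 0,"grip": 0}
  ]
}}

```text
time_s: 21.57
position: [0.4844, 0.0013, 0.1602]
tcp_rot: [[0.999, 0.04, -0.006], [0.04, -0.999, 0.002], [-0.006, -0.003, -1.0]]
force: [0.9, -1.1, 0.1]
opening: 0.005
grasp_force: 0.0
```

{"method": "move_arm", "body": {
  "increments": [
    {"xyz": [-30,10,-30],"roll": 0,"grip": 0},
    {"xyz": [-30,10,-20],"roll": 0,"grip": 0},
    {"xyz": [0,0,0],"roll": 0,"grip": 0},
    {"xyz": [0,0,0],"roll": 0,"grip": 0}
  ]
}}

```text
time_s: 21.9
position: [0.4275, -0.0209, 0.2106]
tcp_rot: [[0.999, 0.04, 0.002], [0.04, -0.999, 0.0], [0.002, -0.0, -1.0]]
force: [-0.4, 0.2, 0.0]
opening: 0.005
grasp_force: 0.0
```

```bash
python3 - <<'E'
from h import *
for c in ["top","scene"]:
    im,d=bot.capture(c)
    B=cv2.cvtColor(im,cv2.COLOR_RGB2BGR)
    cv2.imwrite(f"pics/{c}4.png",cv2.resize(B[110:300,180:380] if c=="top" else B[150:300,170:400],None,fx=3,fy=3,interpolation=cv2.INTER_CUBIC))
    for l in ["lever_grip","vial_clear","vial_lime","dropper_amber"]:
        r=bot.spot_in(l,c); print(c,l,[(np.round(toworld(c,x["at"])[0],4).tolist(),round(x["conf"],2)) for x in r[:1]])
    r=bot.trace("lever_grip",c)
    if r:
        Q=cloud(c,d,r[0]["mask"]); Q=Q[(Q[:,2]>.07)&(Q[:,2]<.09)]; print(len(Q),np.median(Q,0) if len(Q) else 0)
E
```

```text
top lever_grip [([0.5341, 0.0442, 0.0426], 0.65)]
top vial_clear []
top vial_lime [([0.4994, 0.2491, 0.0638], 0.48)]
top dropper_amber [([0.6239, 0.236, 0.0669], 0.52)]
58 [0.48768425 0.03797176 0.07874232]
scene lever_grip [([0.5226, 0.0448, 0.0424], 0.73)]
scene vial_clear [([0.4057, 0.0269, 0.0439], 0.86)]
scene vial_lime [([0.4903, 0.2599, 0.0505], 0.67)]
scene dropper_amber [([0.6146, 0.2519, 0.0439], 0.88)]
53 [0.48503329 0.04297951 0.07808355]
```

View pics/scene4.png

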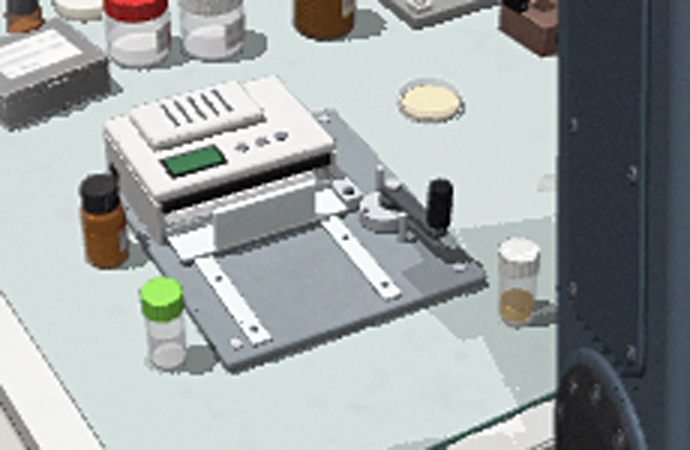

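View pics/top4.png

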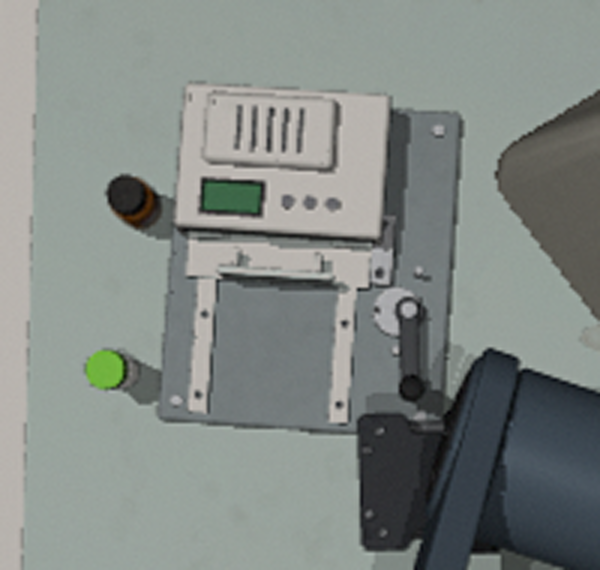

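The drawer is home with its end plate at (275, 268) in the top crop. The lever points back to the robot with its grip at (412, 388), and the cam's high side is towards the drawer. The lime vial and dropper bottle match their first positions, the clear vial still stands in place, and the robot touches nothing.

```bash
python3 -c "
from rig import bot
print(bot.hand_in())"
```

```text
the job is handed in; nothing more can be done
None
```

The job is handed in at about 22 s: the cam was released, the drawer pushed fully home, and the lever turned back to its locked stop, with the bystanders still standing where they were in the final pictures.

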